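# Unhook the glued-up model car from its assembly cradle

### The arm

A 7-joint arm with a two-finger parallel gripper is mounted at the origin on the work surface. World frame = base frame: x ahead of the robot, y to its left, z up, the work surface at z = 0. Lengths are in m, angles in degrees, forces in N, time in s.
With the tool pointing down it reaches from about 0.425 to 0.95 m from the base axis. Payload 16.7 kg.
Tool frame: the origin (TCP) lies midway between the tips of the shut fingers; the grasp point (between the pads) lies 19 mm behind it; z points along the fingers, y is the line along which they close (so a half turn about z gives the same grasp; the last joint's range is limited). The gripper opens to 94 mm and grips with 3 to 60 N. Pads are 16 mm wide; open, the fingers measure 119 mm over their backs; the gripper's body (75 mm by 177 mm) begins 78 mm behind the grasp point.
Start: joints at [-82.592, 24.414, 4.234, 92.017, -1.954, 63.644, -3.845], TCP at [0.186, 0.649, 0.183] pointing down, gripper open.
Joint ranges: [-163.25, 163.25], [-28.42, 122.38], [-70.27, 78.77], [12.13, 141.07], [-58.53, 238.53], [9.26, 117.41], [-156.51, 156.51]. Speed limits (degrees/s): [108.29, 108.29, 136.94, 136.94, 172.46, 172.46, 172.46].

### API

Orientations are given as a 3x3 rotation matrix whose columns are the frame's x, y, z axes.
In Python, from cell import telemetry, cams, robot gives the robot as it stands.
- The arm moves only by the tool apply_moves, never from a script. Its argument "rows" is a list of rows, each an object of numbers: "jaw": the finger opening in cm, from 0 to 9.4; "x", "y", "z": the shift along the tool's x, y, z in cm; "ax", "ay", "az": the turn, a rotation vector about the tool's x, y, z in rad. A call has 1 to 20 rows; each row is the pose to reach, as a shift and turn from the pose commanded when the call began, along the tool's axes at that moment; what a row does not reach only later rows make up. A row lasts 1/12 s, in which the tool goes at most 41.7 mm and 7.16 degrees, less where a joint would pass 70% of its speed; a pose out of reach is approached as far as the arm can. A call with a gripper value outside its range is refused whole. The fingers move at their own pace and stop on an object; "force" is the grip in N (left out, the last holds). Time passes only in rows, so rows that repeat a pose let the fingers close. It gives the time, the measured TCP pose, the force, the opening and the grip force at its end, in the units of the state.
- telemetry.state(): the state, without advancing time (a new reading comes with each control period).
- cams.capture(name): name is "scene" or "top" or "wrist"; returns a dict with "img" (400x640x3 uint8, red, green, blue), "fx", "fy", "cx", "cy" (pixels), "k1" (the pictures are not rectified: a ray, as slopes to the right and down, at radius r is drawn at 1 + k1 r^2 times it, then the intrinsics apply), "rvec" (rotation vector, rad) and "tvec" (3), from world to camera coordinates, as OpenCV has them. Camera axes: x right, y down, z forward; pixel columns grow to the right and rows downward; lengths in m; the calibration is good to about 2 mm. A picture is of the moment at which its call begins. There is no depth.
- robot.job_done(): hands the job in; it is judged then, once.
The state is a dict: "clock": time; "joint_positions": joint angles; "joint_velocities": joint speeds; "joint_efforts": joint torques, N m; "ee_pos": TCP position; "tool_rot": TCP orientation; "ft_force": force on the tool from outside, world axes, zero at the start; "moment": the same for the moment, N m; "opening": finger opening in m; "grip_force": force on a finger pad.
Only numpy, scipy, OpenCV 4.12 (cv2) and the standard library are available. Lean on these libraries where they do the work, as an engineer would, in place of code of your own. Each camera call takes 0.05 s, during which the arm holds its last target. There are 200 camera calls.

### The job

The tan model car has finished setting in the aluminium cradle: its front bumper is caught under the cradle's front lip and its tow bar under the keeper behind. Without straining it, ease the car back until the tow bar just meets the rubber buffer and the bumper is free of the lip, tilt the nose up over the lip while the tow bar is still under the keeper, draw it out, and set it down gently on its four wheels inside the empty steel tray, then let go. Leave everything else where it is.

Things in the scene. Friction and masses are not known exactly. Their poses are not given: they have to be found in the camera images.
- model: Tan plastic model open car, 0.22 to 0.37 kg, 214 x 79 x 81 mm. Origin: on the ground plane midway between its four wheels; nose along its own -x, z up. Wheels 42 mm in diameter, at x = +-45, outer faces y = +-39 mm, fixed. Fenders and deck: x = -72..72, y = +-39, top at z = 49 mm; tub below them: y = +-22, z from 22 mm. Seat backs: z = 81 mm at x = 24. Centre of mass near x = -11, z = 42 mm.
- hood_grip (a point): Grip point on the car's hood, at (-24, 0, 74) mm of the car's frame. The hood: a box on the fenders, x = -72..-8, 42 mm wide (y = +-21, upright sides), z = 49..79 mm. Grip it from above, closing along the car's y; 45 N is enough.
- bumper (a point): Middle of the bumper's front face, at (-102, 0, 27) mm of the car's frame. The bumper is a bar x = -102..-96, y = +-35, z = 24..30 mm, on two horns 5 mm wide at y = +-18 mm, open between them so that the lip can reach in.
- towbar_tip (a point): Middle of the tow bar's rear end, at (112, 0, 27) mm of the car's frame. The tow bar sticks out of the tail: x = 72..112, y = +-8, z = 24..30 mm.
- cradle: Fixed aluminium cradle plate, 320 x 110 x 10 mm; origin at the centre of its underside, x along it (car's nose at its -x end), z up. The car stands on it, origin at about (0, 0, 10) mm, axes alike, between curbs 14 mm high at y = +-45..53 mm. A steel carriage with lip and keeper is clamped on it, set back by c = 0..18 mm (not told: feel). On lip, keeper, buffer: at most 10 N.
- lip_area (a point): Point fixed on the cradle at (-89, 0, 48) mm of its frame, level with the lip's top; it does not follow the carriage. Lip: plate y = +-12, z = 43..48 mm (cradle frame), rear edge at x = -98 + c mm, post in front. It overhangs the bumper's face by 3 to 23 mm, 3 mm above the bumper. Nose up 0.2 rad about the tow bar below the keeper's edge lifts the bumper 35 mm, well over it.
- keeper_area (a point): Point fixed on the cradle at (97, 0, 44) mm of its frame. Keeper: roof x = 88 + c..131 + c, underside z = 44 mm, 4 mm above the tow bar, cheeks from y = +-12; free below. In it a rubber buffer, face at x = 118 + c, 3 N/mm for 2 mm, then solid. When the tow bar touches it, the bumper is 2 mm clear of the lip and 30 mm of tow bar lie under the roof: tilted, the car draws out 36 mm noseward.
- tray: Fixed empty steel tray, 260 x 180 mm outside (long along its x), walls 4 mm thick and 16 mm high, floor 4 mm thick; origin at the centre of its underside, z up. The car may stand in it with nose towards either end; landing force at most 40 N.
- paint_a: Bystander: paint jar, 34 mm in diameter, 50 mm high; origin under its centre.
- paint_b: Bystander: paint jar, 34 mm in diameter, 50 mm high; origin under its centre.
- dish: Bystander: clear shallow dish, 90 mm in diameter, 18 mm high; origin under its centre.
- driver: Bystander: screwdriver, 150 mm long, lying.
- spare_wheel: Bystander: tan spare wheel lying flat, 42 mm in diameter, 16 mm high.
- spare_tub: Bystander: tan car body part, 90 x 44 x 30 mm.
- glue: Bystander: glue jar, 44 mm in diameter, 60 mm high.

How it is judged (in metres and radians):
On the way:
1. the nose is tilted up with the bumper above the lip while the tow bar is still low, under the keeper (z of bumper in the frame of cradle above 0.052 m and z of towbar_tip in the frame of cradle below 0.044 m and x of towbar_tip in the frame of cradle above 0.088 m and angle between model's own z axis and vertical above 0.06 rad), for 0.1 s.
At the end, for the whole second after the job is handed in: The car stands upright (within 0.06 rad) on its four wheels on the tray's floor (origin no more than 8 mm above the tray's underside, within 110 mm in x and 70 mm in y of its centre), at rest and released (x of model in the frame of tray between -0.11 and 0.11 m and y of model in the frame of tray between -0.07 and 0.07 m and z of model in the frame of tray between 0 and 0.008 m and angle between model's own z axis and vertical below 0.06 rad and linear speed of model below 0.02 m/s and contact force between model and the fingers below 0.1 N); the robot touches nothing.
It fails at once if the car presses on the cradle's lip, keeper or buffer with more than 10 N (contact force between model and cradle above 10 N).
It fails at once if the car is put down hard (over 40 N on the tray) (contact force between model and tray above 40 N).
It fails at once if a bystander is moved by more than 25 mm (distance of any of paint_a, paint_b, dish, driver, spare_wheel, spare_tub, glue from where it was at the start of the episode above 0.025 m).
It also fails if it takes over 54 s, if anything falls off the work surface, if the arm or the gripper's body presses on something with over 40 N, if the wrist force passes 120 N, or if a joint passes its speed limit or range.

## Working session

There is one attempt and no reset: what is moved stays moved. The work goes in short steps, Python scripts to look and compute and a tool call to move; the robot and the scene stay as the last step left them, time stands still between calls to the robot, and variables do not carry over. Pictures are saved under pics/ and viewed, at most 10 in all, crops included, and the job is handed in when it is done.

Besides the shell and the picture viewer there is one more tool, called after "Emit:" by a JSON object that holds its "name" and its "arguments". apply_moves: Moves the arm, as the interface text tells. Its arguments: {"type":"object","properties":{"rows":{"type":"array"},"force":{"type":"number"}},"required":["rows"]}

```bash
ls; mkdir -p pics; python3 - <<'E'
from cell import telemetry,cams,robot
import cv2,numpy as np
s=telemetry.state();print(s)
a=[]
for n in("scene","top"):
    c=cams.capture(n);np.savez(n+".npz",**c);cv2.imwrite(f"pics/{n}0.png",c["img"][:,:,::-1])
    print(n,[c[k] for k in("fx","fy","cx","cy","k1","rvec","tvec")])
E
```

```text
pics
{'clock': 0.0, 'joint_positions': array([-82.59259088,  24.45147323,   4.23227635,  92.05056289,
        -1.95545004,  63.64440351,  -3.8455081 ]), 'joint_velocities': array([-0.00217024, -0.01014572, -0.07206275, -0.02967268,  0.00068288,
       -0.03998825,  0.06086311]), 'joint_efforts': array([-1.24864546e-03, -9.35828662e+01,  3.66568230e+00, -4.54223228e+01,
       -4.90038190e-02,  1.98076124e-02,  1.27522976e-04]), 'ee_pos': array([0.18565601, 0.64848617, 0.18236783]), 'tool_rot': array([[-9.61370095e-01,  2.75258899e-01, -2.80611713e-04],
       [ 2.75259031e-01,  9.61369266e-01, -1.26505805e-03],
       [-7.84470091e-05, -1.29342988e-03, -9.99999160e-01]]), 'ft_force': array([ 0.15594676, -0.42137132, -0.37535425]), 'moment': array([0.05421261, 0.00346363, 0.0398071 ]), 'grip_force': 0.0, 'opening': 0.09404024848950629}
scene [419.2063918568971, 419.2063918568971, 316.4031324583923, 193.9875304503394, -0.03816324545883029, array([ 1.4518686 ,  1.91422425, -0.93084592]), array([ 0.15719619, -0.23995228,  1.51214747])]
top [435.57900038660375, 435.57900038660375, 318.07868779058776, 194.69654417765372, -0.021565328261043192, array([ 2.15587406, -2.12450923,  0.16990961]), array([-0.03296043,  0.56745891,  1.28522748])]
```

View pics/top0.png

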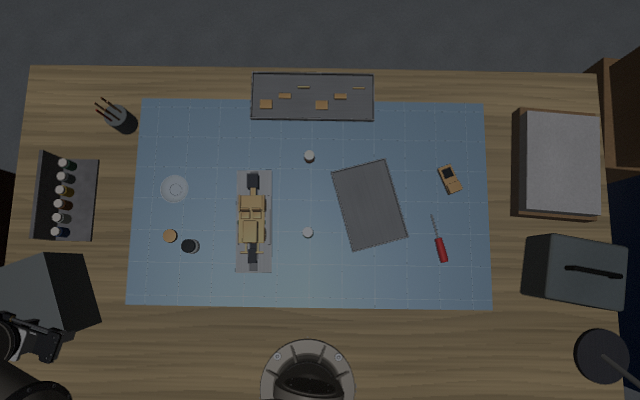

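View pics/scene0.png

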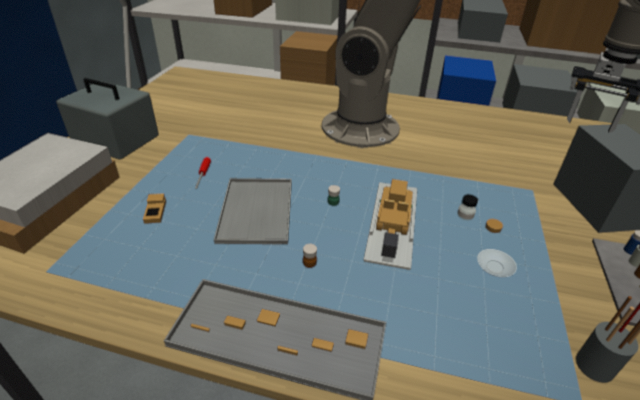

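Top view: cradle at about (253,220), with its dark clamps at (252,182) and (252,253). The tray is near (369,205), jars at (309,157) and (307,232), glue at (190,246). Next I'll measure these and zoom in on the car.

```bash
cat > h.py <<'E'
import cv2,numpy as np
from cell import telemetry,cams,robot
def K(c):return np.array([[c["fx"],0,c["cx"]],[0,c["fy"],c["cy"]],[0,0,1.]]),np.array([c["k1"],0,0,0.])
def ray(c,uv,z):
    k,d=K(c);p=cv2.undistortPoints(np.array(uv,float).reshape(-1,1,2),k,d).reshape(-1,2)
    R=cv2.Rodrigues(np.array(c["rvec"]))[0];C=-R.T@np.array(c["tvec"]).ravel()
    D=np.c_[p,np.ones(len(p))]@R
    return C+D*((z-C[2])/D[:,2])[:,None]
def proj(c,P):
    k,d=K(c);return cv2.projectPoints(np.array(P,float).reshape(-1,1,3),np.array(c["rvec"]),np.array(c["tvec"]),k,d)[0].reshape(-1,2)
E
python3 - <<'E'
from h import *
c=dict(np.load("top.npz"));im=c["img"]
hsv=cv2.cvtColor(im,cv2.COLOR_RGB2HSV)
def rect(m,z,n):
    m=cv2.morphologyEx(m.astype(np.uint8),cv2.MORPH_CLOSE,np.ones((5,5)))
    cs=cv2.findContours(m,0,1)[0];b=max(cs,key=cv2.contourArea)
    r=cv2.boxPoints(cv2.minAreaRect(b));P=ray(c,r,z);print(n,r.round(1).tolist(),'\n',P.round(3).tolist(),'ctr',P.mean(0).round(4))
    e=[P[1]-P[0],P[2]-P[1]];print([np.linalg.norm(x).round(3) for x in e],[np.degrees(np.arctan2(x[1],x[0])).round(1) for x in e])
roi=np.zeros(im.shape[:2],bool);roi[160:280,228:280]=1
rect(roi&((hsv[...,1]<60)|((hsv[...,0]<30)))&True,0.01,'cradle')
roi[:]=0;roi[150:260,322:415]=1
rect(roi&(hsv[...,1]<70),0.016,'tray')
tan=(hsv[...,0]<30)&(hsv[...,1]>70);tan[:,:232]=0;tan[:,275:]=0;tan[:165]=0;tan[275:]=0
ys,xs=np.nonzero(tan);print('tan',xs.min(),xs.max(),ys.min(),ys.max())
for n,uv,z in(("ja",(309,155),.05),("jb",(307,232),.05),("glue",(190,246),.06)):print(n,ray(c,uv,z).round(3))
a=cv2.resize(im[160:285,225:325],None,fx=4,fy=4,interpolation=2)
s=np.load("scene.npz")["img"];b=cv2.resize(s[170:275,350:430],None,fx=4.76,fy=4.76,interpolation=2)
b=b[:500]
cv2.imwrite("pics/z.png",np.hstack([a,b])[:,:,::-1])
E
```

```text
cradle [[228.0, 163.0], [279.0, 163.0], [279.0, 279.0], [228.0, 279.0]] 
 [[0.671, 0.263, 0.01], [0.673, 0.101, 0.01], [0.312, 0.09, 0.01], [0.309, 0.246, 0.01]] ctr [0.4914 0.1749 0.01  ]
[np.float64(0.162), np.float64(0.362)] [np.float64(-89.2), np.float64(-178.4)]
tray [[322.0, 259.0], [322.0, 150.0], [414.0, 150.0], [414.0, 259.0]] 
 [[0.374, -0.039, 0.016], [0.716, -0.035, 0.016], [0.721, -0.327, 0.016], [0.378, -0.321, 0.016]] ctr [ 0.5472 -0.1806  0.016 ]
[np.float64(0.342), np.float64(0.292)] [np.float64(0.7), np.float64(-89.1)]
tan 238 265 188 252
ja [[0.691 0.005 0.05 ]]
jb [[0.453 0.007 0.05 ]]
glue [[0.406 0.353 0.06 ]]
```

View pics/z.png

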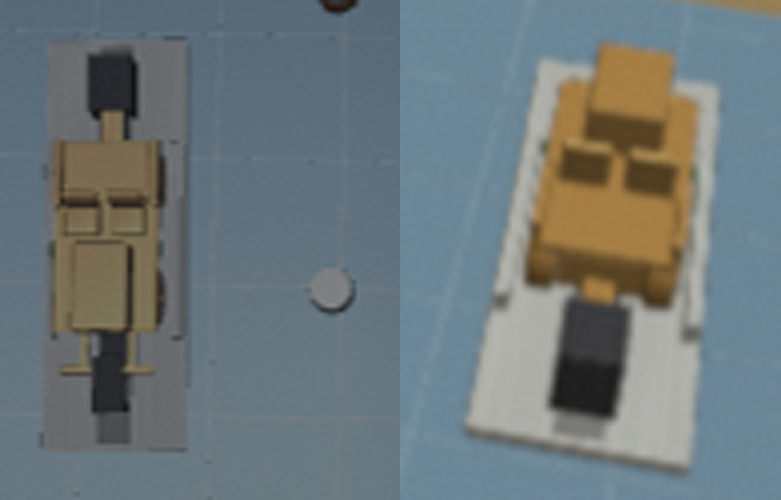

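Zoom: the car's nose points down in the image, towards the robot. Cradle corners in the crop are (47,42), (187,42), (186,450), (43,450); the hood is at (100,288), the bumper at y=370, and the lip and post at (110,350-410). Next, sharper rectangles.

```bash
python3 - <<'E'
from h import *
c=dict(np.load("top.npz"));im=c["img"].astype(int)
d=im[...,2]-im[...,0]
print(d[230,215],d[268,240],d[200,370],d[160,400])
def rect(x0,x1,y0,y1,z,n):
    m=np.zeros(d.shape,np.uint8);m[y0:y1,x0:x1]=(d[y0:y1,x0:x1]<22)
    m=cv2.morphologyEx(m,cv2.MORPH_OPEN,np.ones((3,3)))
    b=max(cv2.findContours(m,0,1)[0],key=cv2.contourArea)
    r=cv2.boxPoints(cv2.minAreaRect(b));P=ray(c,r,z);print(n,r.round(1).tolist(),'\n',P.round(3).tolist(),'ctr',P.mean(0).round(4))
    e=[P[1]-P[0],P[2]-P[1]];print([np.linalg.norm(x).round(3) for x in e],[np.degrees(np.arctan2(x[1],x[0])).round(1) for x in e])
rect(225,285,155,285,.01,'cr');rect(320,420,145,265,.016,'tray')
f=lambda l:[(225+u/4,160+v/4) for u,v in l]
print(ray(c,f([(47,42),(187,42),(186,450),(43,450)]),.01).round(4))
print('hood',ray(c,f([(75,242),(128,242),(128,330),(70,330)]),.089).round(4))
print('bump',ray(c,f([(61,371),(154,371)]),.04).round(4),'tow',ray(c,f([(103,112),(123,112),(103,138),(123,138)]),.04).round(4))
print('lip',ray(c,f([(92,333),(128,333)]),.048).round(4),'keeper roof edge',ray(c,f([(89,113),(136,113)]),.05).round(4))
E
```

```text
26 6 5 31
cr [[235.0, 170.0], [271.0, 170.0], [271.0, 272.0], [235.0, 272.0]] 
 [[0.649, 0.239, 0.01], [0.65, 0.125, 0.01], [0.333, 0.115, 0.01], [0.331, 0.225, 0.01]] ctr [0.4905 0.1764 0.01  ]
[np.float64(0.114), np.float64(0.318)] [np.float64(-89.2), np.float64(-178.2)]
tray [[329.70001220703125, 171.39999389648438], [386.3999938964844, 155.8000030517578], [408.70001220703125, 236.6999969482422], [352.0, 252.3000030517578]] 
 [[0.647, -0.06, 0.016], [0.701, -0.239, 0.016], [0.446, -0.305, 0.016], [0.396, -0.131, 0.016]] ctr [ 0.5473 -0.1839  0.016 ]
[np.float64(0.187), np.float64(0.263)] [np.float64(-73.5), np.float64(-165.5)]
[[0.647  0.2337 0.01  ]
 [0.6487 0.1229 0.01  ]
 [0.3311 0.1139 0.01  ]
 [0.3294 0.223  0.01  ]]
hood [[0.4813 0.1916 0.089 ]
 [0.4818 0.1528 0.089 ]
 [0.4178 0.1505 0.089 ]
 [0.4172 0.1926 0.089 ]]
bump [[0.3887 0.2065 0.04  ]
 [0.3898 0.1366 0.04  ]] tow [[0.5864 0.1825 0.04  ]
 [0.5866 0.1671 0.04  ]
 [0.5662 0.1817 0.04  ]
 [0.5664 0.1664 0.04  ]]
lip [[0.4171 0.183  0.048 ]
 [0.4175 0.1561 0.048 ]] keeper roof edge [[0.5837 0.1916 0.05  ]
 [0.5843 0.1557 0.05  ]]
```

Emit:
{"name": "apply_moves", "arguments": {"rows": [{"x": -40, "y": -38.1, "az": -0.309, "jaw": 9.4}, {"x": -40, "y": -38.1, "az": -0.309}, {"x": -40, "y": -38.1, "az": -0.309}, {"x": -40, "y": -38.1, "az": -0.309}, {"x": -40, "y": -38.1, "az": -0.309}, {"x": -40, "y": -38.1, "az": -0.309}, {"x": -40, "y": -38.1, "az": -0.309}, {"x": -40, "y": -38.1, "az": -0.309}, {"x": -40, "y": -38.1, "az": -0.309}, {"x": -40, "y": -38.1, "az": -0.309}, {"x": -40, "y": -38.1, "az": -0.309}, {"x": -40, "y": -38.1, "az": -0.309}, {"x": -40, "y": -38.1, "az": -0.309}, {"x": -40, "y": -38.1, "az": -0.309}, {"x": -40, "y": -38.1, "az": -0.309}, {"x": -40, "y": -38.1, "az": -0.309}, {"x": -40, "y": -38.1, "az": -0.309}, {"x": -40, "y": -38.1, "az": -0.309}]}}

```text
$.rows[0]: bad value
```

```bash
python3 - <<'E'
from h import *
s=telemetry.state();print(s["ee_pos"],s["tool_rot"].round(4).tolist(),s["ft_force"],s["joint_positions"].round(1))
c=cams.capture("wrist");np.savez("wrist1.npz",**c);cv2.imwrite("pics/w1.png",c["img"][:,:,::-1])
G=np.array([.4653,.1723]);print(proj(c,[[.4893,.173,.01],[.4653,.1723,.089],[.4173,.17,.089]]).round(0))
E
```

```text
[0.1857134  0.648518   0.18244723] [[-0.9614, 0.2753, -0.0002], [0.2753, 0.9614, -0.0011], [-0.0001, -0.0011, -1.0]] [-0.1291667  -0.26221252 -1.44506743] [-82.6  24.4   4.2  92.   -2.   63.6  -3.8]
[[ 96. 426.]
 [ 45. 473.]
 [ 25. 449.]]
```

View pics/w1.png

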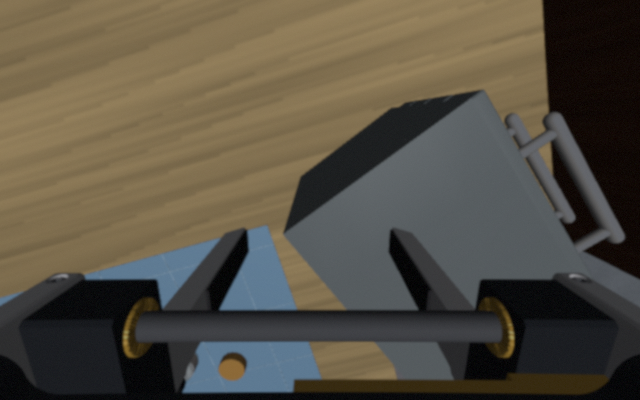

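The first call was refused, so nothing moved. The picture shows a grey box beside and below the fingers, so I'll rise first and then travel.

Emit:
{"name": "apply_moves", "arguments": {"rows": [{"x": 0, "y": 0, "z": -4, "ax": 0, "ay": 0, "az": 0, "jaw": 9.3}, {"x": 0, "y": 0, "z": -8, "ax": 0, "ay": 0, "az": 0, "jaw": 9.3}, {"x": -4, "y": -4, "z": -8, "ax": 0, "ay": 0, "az": -0.1, "jaw": 9.3}]}}

```text
clock: 0.4
ee_pos: [0.2018, 0.62, 0.2699]
tool_rot: [[-0.985, 0.174, -0.0], [0.174, 0.985, 0.01], [0.002, 0.01, -1.0]]
ft_force: [1.3, -0.2, 1.0]
opening: 0.0932
grip_force: 0.0
```

Emit:
{"name": "apply_moves", "arguments": {"rows": [{"x": -3, "y": -3, "z": 0, "ax": 0, "ay": 0, "az": -0.05, "jaw": 9.3}, {"x": -6, "y": -6.5, "z": 0, "ax": 0, "ay": 0, "az": -0.1, "jaw": 9.3}, {"x": -9, "y": -10, "z": 0, "ax": 0, "ay": 0, "az": -0.15, "jaw": 9.3}, {"x": -12, "y": -13, "z": 0, "ax": 0, "ay": 0, "az": -0.2, "jaw": 9.3}, {"x": -14.5, "y": -16.5, "z": 0, "ax": 0, "ay": 0, "az": -0.2, "jaw": 9.3}, {"x": -17, "y": -19.5, "z": 0, "ax": 0, "ay": 0, "az": -0.2, "jaw": 9.3}, {"x": -19.5, "y": -22.5, "z": 0, "ax": 0, "ay": 0, "az": -0.2, "jaw": 9.3}, {"x": -22, "y": -25.5, "z": 0, "ax": 0, "ay": 0, "az": -0.2, "jaw": 9.3}, {"x": -24.5, "y": -28.5, "z": 0, "ax": 0, "ay": 0, "az": -0.2, "jaw": 9.3}, {"x": -27, "y": -31.5, "z": 0, "ax": 0, "ay": 0, "az": -0.2, "jaw": 9.3}, {"x": -29.5, "y": -34.5, "z": 0, "ax": 0, "ay": 0, "az": -0.2, "jaw": 9.3}, {"x": -31, "y": -36, "z": 0, "ax": 0, "ay": 0, "az": -0.2, "jaw": 9.3}, {"x": -32.5, "y": -37.5, "z": 0, "ax": 0, "ay": 0, "az": -0.2, "jaw": 9.3}, {"x": -32.5, "y": -37.5, "z": 0, "ax": 0, "ay": 0, "az": -0.2, "jaw": 9.3}, {"x": -32.5, "y": -37.5, "z": 0, "ax": 0, "ay": 0, "az": -0.2, "jaw": 9.3}, {"x": -32.5, "y": -37.5, "z": 0, "ax": 0, "ay": 0, "az": -0.2, "jaw": 9.3}]}}

```text
clock: 1.73
ee_pos: [0.4587, 0.1861, 0.2629]
tool_rot: [[-1.0, -0.022, -0.0], [-0.022, 1.0, -0.0], [0.0, -0.0, -1.0]]
ft_force: [0.3, 0.4, 0.1]
opening: 0.0928
grip_force: 0.0
```

```bash
python3 - <<'E'
from h import *
s=telemetry.state();print(s["ee_pos"],s["tool_rot"].round(4).tolist(),s["ft_force"],s["joint_positions"].round(1))
c=cams.capture("wrist");np.savez("wrist1.npz",**c);cv2.imwrite("pics/w2.png",c["img"][:,:,::-1])
print(proj(c,[[.4893,.173,.01],[.4653,.1723,.089],[.4173,.17,.089]]).round(0))
E
```

```text
[0.4586783  0.18614396 0.26293555] [[-0.9998, -0.0215, -0.0004], [-0.0215, 0.9998, -0.0], [0.0004, -0.0, -1.0]] [0.33852269 0.35868916 0.13296776] [-49.7   2.8  21.2 109.7  -1.1  67.7  63.1]
[[310. 188.]
 [308. 185.]
 [306. 148.]]
```

View pics/w2.png

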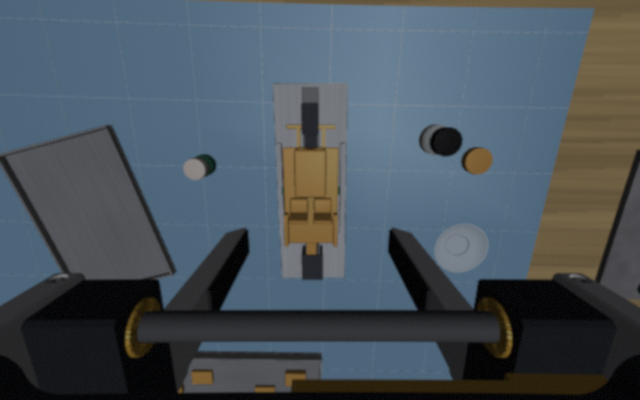

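Wrist view: the hood is at u≈295–326 with its front edge at v≈149, the bumper bar is at v≈127 (u 287–334), and the cradle spans u 275–347 and v 85–278.

```bash
python3 - <<'E'
from h import *
c=dict(np.load("wrist1.npz"));im=c["img"];a=im.astype(int)
d=a[...,2]-a[...,0]
m=((d<18)).astype(np.uint8);m[:, :265]=0;m[:,360:]=0;m[:75]=0;m[285:]=0
# cradle side edges per row
pl=[];pr=[]
for v in list(range(95,120)):
    x=np.nonzero(m[v])[0];pl.append((x.min()-.5,v));pr.append((x.max()+.5,v))
L=ray(c,pl,.01);R=ray(c,pr,.01);print('L',L[[0,-1]].round(4).tolist(),'R',R[[0,-1]].round(4).tolist(),'w',(L-R)[:,1].mean())
y=np.nonzero(m[:,281:292].mean(1)>.5)[0];print('front/back x',ray(c,[(286,y.min()-.5),(286,y.max()+.5)],.01).round(4).tolist(),y.min(),y.max())
tan=(d<-40)
t=tan[127,270:350];x=np.nonzero(t)[0]+270;print('bumper',x.min(),x.max(),ray(c,[(x.min()-.5,127),(x.max()+.5,127)],.037).round(4).tolist())
v=np.nonzero(tan[115:140,290])[0]+115;print('bump v',v,ray(c,[(290,v.min()-.5)],.04).round(4).tolist())
for vv in(155,165,180):
    g=np.abs(np.diff(a[vv,280:342].sum(1)));i=np.argsort(-g)[:8]+280;print(vv,sorted(i.tolist()))
E
```

```text
L [[0.3493, 0.1179, 0.01], [0.3833, 0.1187, 0.01]] R [[0.3469, 0.2254, 0.01], [0.3809, 0.2271, 0.01]] w -0.10823488567934315
front/back x [[0.3331, 0.1365, 0.01], [0.65, 0.1338, 0.01]] 84 276
bumper 287 334 [[0.3936, 0.1395, 0.037], [0.392, 0.208, 0.037]]
bump v [125 126 127] [[0.3899, 0.1448, 0.04]]
155 [280, 282, 283, 292, 295, 323, 324, 326]
165 [280, 281, 283, 292, 293, 295, 326, 340]
180 [280, 281, 283, 293, 295, 323, 326, 340]
```

Emit:
{"name": "apply_moves", "arguments": {"rows": [{"x": -0.4, "y": -0.6, "z": 2, "ax": 0, "ay": 0, "az": -0.006, "jaw": 9.3}, {"x": -0.8, "y": -1.18, "z": 5, "ax": 0, "ay": 0, "az": -0.006, "jaw": 9.3}, {"x": -0.8, "y": -1.18, "z": 8.5, "ax": 0, "ay": 0, "az": -0.006, "jaw": 9.3}, {"x": -0.8, "y": -1.18, "z": 12, "ax": 0, "ay": 0, "az": -0.006, "jaw": 9.3}, {"x": -0.8, "y": -1.18, "z": 15, "ax": 0, "ay": 0, "az": -0.006, "jaw": 9.0}, {"x": -0.8, "y": -1.18, "z": 17.5, "ax": 0, "ay": 0, "az": -0.006, "jaw": 8}, {"x": -0.8, "y": -1.18, "z": 19, "ax": 0, "ay": 0, "az": -0.006, "jaw": 7}, {"x": -0.8, "y": -1.18, "z": 19.6, "ax": 0, "ay": 0, "az": -0.006, "jaw": 6}, {"x": -0.8, "y": -1.18, "z": 19.6, "ax": 0, "ay": 0, "az": -0.006, "jaw": 5.4}, {"x": -0.8, "y": -1.18, "z": 19.6, "ax": 0, "ay": 0, "az": -0.006, "jaw": 5.4}, {"x": -0.8, "y": -1.18, "z": 19.6, "ax": 0, "ay": 0, "az": -0.006, "jaw": 5.4}]}}

```text
clock: 2.7
ee_pos: [0.4679, 0.1746, 0.0682]
tool_rot: [[-1.0, -0.028, 0.001], [-0.028, 1.0, 0.001], [-0.001, 0.001, -1.0]]
ft_force: [0.7, 0.0, 0.1]
opening: 0.0553
grip_force: 0.0
```

```bash
python3 - <<'E'
from h import *
c=cams.capture("wrist");np.savez("wrist2.npz",**c);cv2.imwrite("pics/w3.png",c["img"][:,:,::-1])
s=telemetry.state();print(s["ee_pos"],s["ft_force"])
E
```

```text
[0.46794954 0.17462621 0.06821961] [ 0.35784545 -0.13663042  1.33823808]
```

View pics/w3.png

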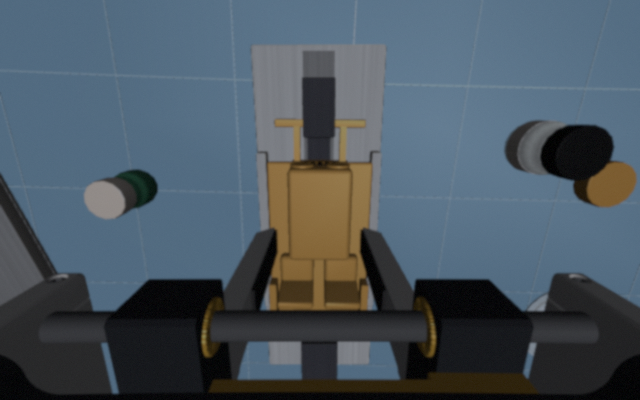

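Picture: the hood (u 288–352) sits centred between the finger tips (274 and 364). The bumper is at v=124 with the lip between its horns. Closing now, lightly first.

Emit:
{"name": "apply_moves", "arguments": {"rows": [{"x": 0, "y": 0, "z": 0.1, "ax": 0, "ay": 0, "az": 0, "jaw": 4.6}, {"x": 0, "y": 0, "z": 0.1, "ax": 0, "ay": 0, "az": 0, "jaw": 4.3}, {"x": 0, "y": 0, "z": 0.1, "ax": 0, "ay": 0, "az": 0, "jaw": 4.0}, {"x": 0, "y": 0, "z": 0.1, "ax": 0, "ay": 0, "az": 0, "jaw": 3.5}, {"x": 0, "y": 0, "z": 0.1, "ax": 0, "ay": 0, "az": 0, "jaw": 3.5}, {"x": 0, "y": 0, "z": 0.1, "ax": 0, "ay": 0, "az": 0, "jaw": 3.5}], "force": 8}}

```text
clock: 3.25
ee_pos: [0.4679, 0.1741, 0.0668]
tool_rot: [[-1.0, -0.027, 0.001], [-0.027, 1.0, 0.001], [-0.001, 0.001, -1.0]]
ft_force: [-1.2, -1.5, 11.1]
opening: 0.035
grip_force: 5.4
```

Emit:
{"name": "apply_moves", "arguments": {"rows": [{"x": 0, "y": 0, "z": 0, "ax": 0, "ay": 0, "az": 0, "jaw": 3.5}, {"x": 0, "y": 0, "z": 0, "ax": 0, "ay": 0, "az": 0, "jaw": 3.5}, {"x": 0, "y": 0, "z": 0, "ax": 0, "ay": 0, "az": 0, "jaw": 3.5}, {"x": 0, "y": 0, "z": 0, "ax": 0, "ay": 0, "az": 0, "jaw": 3.5}], "force": 45}}

```text
clock: 3.58
ee_pos: [0.4679, 0.1741, 0.0668]
tool_rot: [[-1.0, -0.027, 0.001], [-0.027, 1.0, 0.001], [-0.001, 0.001, -1.0]]
ft_force: [-0.3, -1.7, 10.6]
opening: 0.0349
grip_force: 5.4
```

Emit:
{"name": "apply_moves", "arguments": {"rows": [{"x": 0, "y": 0, "z": -0.04, "ax": 0, "ay": 0, "az": 0, "jaw": 3.5}, {"x": 0, "y": 0, "z": -0.08, "ax": 0, "ay": 0, "az": 0, "jaw": 3.5}, {"x": 0, "y": 0, "z": -0.12, "ax": 0, "ay": 0, "az": 0, "jaw": 3.5}, {"x": 0, "y": 0, "z": -0.12, "ax": 0, "ay": 0, "az": 0, "jaw": 3.5}, {"x": 0, "y": 0, "z": -0.12, "ax": 0, "ay": 0, "az": 0, "jaw": 3.5}, {"x": 0, "y": 0, "z": -0.12, "ax": 0, "ay": 0, "az": 0, "jaw": 3.5}]}}

```text
clock: 4.08
ee_pos: [0.4673, 0.174, 0.0672]
tool_rot: [[-1.0, -0.027, -0.0], [-0.027, 1.0, -0.0], [0.0, -0.0, -1.0]]
ft_force: [-0.1, -0.2, 0.9]
opening: 0.0349
grip_force: 0.0
```

```bash
python3 - <<'E'
from h import *
c=cams.capture("wrist");w=c["img"];c2=cams.capture("scene");s=c2["img"]
np.savez("w4.npz",**c)
p=proj(c2,[[.46,.174,.06]])[0].astype(int);print(p)
b=cv2.resize(s[p[1]-50:p[1]+50,p[0]-50:p[0]+50],(400,400),interpolation=2)
cv2.imwrite("pics/w4.png",np.hstack([w[0:400,200:440],b])[:,:,::-1])
s=telemetry.state();print(s["ee_pos"],s["ft_force"],s["opening"],s["grip_force"],s["tool_rot"])
E
```

```text
[396 197]
[0.46727617 0.17397443 0.06721182] [0.04721565 0.20010894 0.70211218] 0.03483891785193875 0.0 [[-9.99630223e-01 -2.71917810e-02 -1.57352005e-04]
 [-2.71917597e-02  9.99630227e-01 -1.35596007e-04]
 [ 1.60980917e-04 -1.31267188e-04 -9.99999978e-01]]
```

View pics/w4.png

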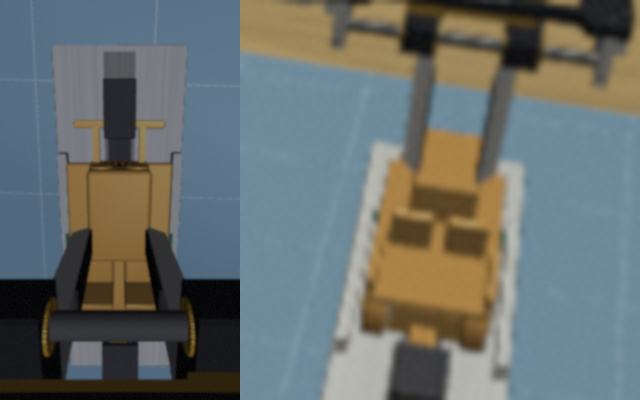

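Picture: the fingers appear alongside the hood, but the opening reads 35 mm against a 42 mm hood, with zero grip force. I'll check by projecting the tip positions.

```bash
python3 - <<'E'
from h import *
s=dict(np.load("scene.npz"));w=dict(np.load("w4.npz"))
R=telemetry.state()["tool_rot"]
for z in(.067,.087,.1):
  for h in(.0175,.0205,.025):
    P=[np.array([.4673,.174,z])+R[:,1]*k*h for k in(-1,1)]
    print(z,h,'scene',((proj(s,P)-[346,147])*4+[240,0]).round(0).tolist(),'wrist',(proj(w,P)-[200,0]).round(0).tolist())
# hood corners, expected
a=np.radians(1.6);Rz=np.array([[np.cos(a),-np.sin(a),0],[np.sin(a),np.cos(a),0],[0,0,1]])
P=[Rz@np.array(p)+[.491,.1752,.01] for p in[(-.072,-.021,.079),(-.072,.021,.079),(-.008,-.021,.079),(-.008,.021,.079)]]
print('hood scene',((proj(s,P)-[346,147])*4+[240,0]).round(0).tolist(),'wrist',(proj(w,P)-[200,0]).round(0).tolist())
E
```

```text
0.067 0.0175 scene [[414.0, 195.0], [469.0, 204.0]] wrist [[95.0, 229.0], [142.0, 230.0]]
0.067 0.0205 scene [[410.0, 194.0], [474.0, 204.0]] wrist [[91.0, 229.0], [146.0, 230.0]]
0.067 0.025 scene [[403.0, 193.0], [481.0, 206.0]] wrist [[85.0, 229.0], [152.0, 230.0]]
0.087 0.0175 scene [[418.0, 170.0], [474.0, 179.0]] wrist [[93.0, 241.0], [144.0, 241.0]]
0.087 0.0205 scene [[414.0, 169.0], [478.0, 179.0]] wrist [[88.0, 241.0], [149.0, 241.0]]
0.087 0.025 scene [[407.0, 168.0], [485.0, 181.0]] wrist [[82.0, 241.0], [155.0, 241.0]]
0.1 0.0175 scene [[421.0, 154.0], [477.0, 162.0]] wrist [[91.0, 249.0], [146.0, 249.0]]
0.1 0.0205 scene [[416.0, 153.0], [481.0, 163.0]] wrist [[86.0, 249.0], [151.0, 249.0]]
0.1 0.025 scene [[409.0, 152.0], [489.0, 164.0]] wrist [[79.0, 249.0], [158.0, 249.0]]
hood scene [[421.0, 125.0], [485.0, 135.0], [412.0, 181.0], [479.0, 192.0]] wrist [[86.0, 171.0], [153.0, 171.0], [89.0, 263.0], [150.0, 263.0]]
```

Emit:
{"name": "apply_moves", "arguments": {"rows": [{"x": 0, "y": 0, "z": 0, "ax": 0, "ay": 0, "az": 0, "jaw": 3.3}, {"x": 0, "y": 0, "z": 0, "ax": 0, "ay": 0, "az": 0, "jaw": 3.0}], "force": 5}}

```text
clock: 4.35
ee_pos: [0.4673, 0.174, 0.0672]
tool_rot: [[-1.0, -0.027, -0.0], [-0.027, 1.0, -0.0], [0.0, -0.0, -1.0]]
ft_force: [-0.1, -0.3, -0.6]
opening: 0.0308
grip_force: 0.0
```

Emit:
{"name": "apply_moves", "arguments": {"rows": [{"x": 0, "y": 0, "z": 0, "ax": 0, "ay": 0, "az": 0, "jaw": 4.6}, {"x": 0, "y": 0, "z": 0, "ax": 0, "ay": 0, "az": 0, "jaw": 4.6}, {"x": 0, "y": 0, "z": 0, "ax": 0, "ay": 0, "az": 0, "jaw": 4.6}]}}

```text
clock: 4.6
ee_pos: [0.4673, 0.174, 0.0673]
tool_rot: [[-1.0, -0.027, -0.0], [-0.027, 1.0, -0.0], [0.0, -0.0, -1.0]]
ft_force: [0.6, 0.5, 0.6]
opening: 0.0454
grip_force: 0.0
```

The fingers shut to 30 mm freely, so the real tips are about 20 mm above the reported TCP. Both views agree, and the 11 N contact was on the hood top. I'll open and go 2 cm lower, feeling as I go.

Emit:
{"name": "apply_moves", "arguments": {"rows": [{"x": 0, "y": 0, "z": -0.3, "ax": 0, "ay": 0, "az": 0, "jaw": 5.5}, {"x": 0, "y": 0, "z": -0.3, "ax": 0, "ay": 0, "az": 0, "jaw": 6}, {"x": 0, "y": 0, "z": -0.3, "ax": 0, "ay": 0, "az": 0, "jaw": 6}, {"x": 0, "y": 0, "z": 0.3, "ax": 0, "ay": 0, "az": 0, "jaw": 6}, {"x": 0, "y": 0, "z": 0.8, "ax": 0, "ay": 0, "az": 0, "jaw": 6}, {"x": 0, "y": 0, "z": 1.2, "ax": 0, "ay": 0, "az": 0, "jaw": 6}, {"x": 0, "y": 0, "z": 1.5, "ax": 0, "ay": 0, "az": 0, "jaw": 6}, {"x": 0, "y": 0, "z": 1.7, "ax": 0, "ay": 0, "az": 0, "jaw": 6}, {"x": 0, "y": 0, "z": 1.7, "ax": 0, "ay": 0, "az": 0, "jaw": 6}, {"x": 0, "y": 0, "z": 1.7, "ax": 0, "ay": 0, "az": 0, "jaw": 6}]}}

```text
clock: 5.43
ee_pos: [0.4673, 0.1739, 0.0502]
tool_rot: [[-1.0, -0.027, -0.0], [-0.027, 1.0, -0.0], [0.0, -0.0, -1.0]]
ft_force: [-0.8, -0.4, 0.5]
opening: 0.0601
grip_force: 0.0
```

Emit:
{"name": "apply_moves", "arguments": {"rows": [{"x": 0, "y": 0, "z": 0, "ax": 0, "ay": 0, "az": 0, "jaw": 5}, {"x": 0, "y": 0, "z": 0, "ax": 0, "ay": 0, "az": 0, "jaw": 4.5}, {"x": 0, "y": 0, "z": 0, "ax": 0, "ay": 0, "az": 0, "jaw": 4}, {"x": 0, "y": 0, "z": 0, "ax": 0, "ay": 0, "az": 0, "jaw": 3.5}, {"x": 0, "y": 0, "z": 0, "ax": 0, "ay": 0, "az": 0, "jaw": 3.5}], "force": 6}}

```text
clock: 5.85
ee_pos: [0.4674, 0.1741, 0.0504]
tool_rot: [[-1.0, -0.027, 0.0], [-0.027, 1.0, 0.0], [-0.0, 0.0, -1.0]]
ft_force: [0.6, 0.3, 1.1]
opening: 0.0421
grip_force: 6.0
```

Emit:
{"name": "apply_moves", "arguments": {"rows": [{"x": 0, "y": 0, "z": 0, "ax": 0, "ay": 0, "az": 0, "jaw": 3.5}, {"x": 0, "y": 0, "z": 0, "ax": 0, "ay": 0, "az": 0, "jaw": 3.5}, {"x": 0, "y": 0, "z": 0, "ax": 0, "ay": 0, "az": 0, "jaw": 3.5}, {"x": 0, "y": 0, "z": 0, "ax": 0, "ay": 0, "az": 0, "jaw": 3.5}], "force": 45}}

```text
clock: 6.18
ee_pos: [0.4674, 0.1741, 0.0504]
tool_rot: [[-1.0, -0.027, 0.0], [-0.027, 1.0, 0.0], [-0.0, 0.0, -1.0]]
ft_force: [-1.0, 0.5, 5.5]
opening: 0.0415
grip_force: 45.0
```

Emit:
{"name": "apply_moves", "arguments": {"rows": [{"x": 0, "y": 0, "z": -0.03, "ax": 0, "ay": 0, "az": 0, "jaw": 3.5}, {"x": 0, "y": 0, "z": -0.06, "ax": 0, "ay": 0, "az": 0, "jaw": 3.5}, {"x": 0, "y": 0, "z": -0.1, "ax": 0, "ay": 0, "az": 0, "jaw": 3.5}, {"x": 0, "y": 0, "z": -0.1, "ax": 0, "ay": 0, "az": 0, "jaw": 3.5}, {"x": 0, "y": 0, "z": -0.1, "ax": 0, "ay": 0, "az": 0, "jaw": 3.5}, {"x": 0, "y": 0, "z": -0.1, "ax": 0, "ay": 0, "az": 0, "jaw": 3.5}]}}

```text
clock: 6.68
ee_pos: [0.4672, 0.174, 0.0512]
tool_rot: [[-1.0, -0.027, -0.0], [-0.027, 1.0, -0.0], [0.0, -0.0, -1.0]]
ft_force: [0.2, -0.1, -3.2]
opening: 0.0417
grip_force: 45.0
```

Gripped and lifted about 1 mm (3.2 N carried). Easing back.

Emit:
{"name": "apply_moves", "arguments": {"rows": [{"x": -0.1, "y": 0, "z": 0, "ax": 0, "ay": 0, "az": 0, "jaw": 3.5}, {"x": -0.2, "y": 0, "z": 0, "ax": 0, "ay": 0, "az": 0, "jaw": 3.5}, {"x": -0.3, "y": 0, "z": 0, "ax": 0, "ay": 0, "az": 0, "jaw": 3.5}, {"x": -0.4, "y": 0, "z": 0, "ax": 0, "ay": 0, "az": 0, "jaw": 3.5}, {"x": -0.5, "y": 0, "z": 0, "ax": 0, "ay": 0, "az": 0, "jaw": 3.5}, {"x": -0.5, "y": 0, "z": 0, "ax": 0, "ay": 0, "az": 0, "jaw": 3.5}, {"x": -0.5, "y": 0, "z": 0, "ax": 0, "ay": 0, "az": 0, "jaw": 3.5}]}}

```text
clock: 7.27
ee_pos: [0.4724, 0.1741, 0.0513]
tool_rot: [[-1.0, -0.027, -0.0], [-0.027, 1.0, -0.0], [0.0, -0.0, -1.0]]
ft_force: [-0.0, -0.4, -2.5]
opening: 0.0415
grip_force: 45.0
```

Emit:
{"name": "apply_moves", "arguments": {"rows": [{"x": -0.05, "y": 0, "z": 0, "ax": 0, "ay": 0, "az": 0, "jaw": 3.5}, {"x": -0.1, "y": 0, "z": 0, "ax": 0, "ay": 0, "az": 0, "jaw": 3.5}, {"x": -0.1, "y": 0, "z": 0, "ax": 0, "ay": 0, "az": 0, "jaw": 3.5}, {"x": -0.1, "y": 0, "z": 0, "ax": 0, "ay": 0, "az": 0, "jaw": 3.5}]}}

```text
clock: 7.6
ee_pos: [0.4733, 0.1742, 0.0513]
tool_rot: [[-1.0, -0.027, -0.0], [-0.027, 1.0, -0.0], [0.0, -0.0, -1.0]]
ft_force: [-1.1, 1.4, -2.2]
opening: 0.0416
grip_force: 45.0
```

Emit:
{"name": "apply_moves", "arguments": {"rows": [{"x": -0.08, "y": 0, "z": 0, "ax": 0, "ay": 0, "az": 0, "jaw": 3.5}, {"x": -0.15, "y": 0, "z": 0, "ax": 0, "ay": 0, "az": 0, "jaw": 3.5}, {"x": -0.15, "y": 0, "z": 0, "ax": 0, "ay": 0, "az": 0, "jaw": 3.5}, {"x": -0.15, "y": 0, "z": 0, "ax": 0, "ay": 0, "az": 0, "jaw": 3.5}]}}

```text
clock: 7.93
ee_pos: [0.4749, 0.1742, 0.0513]
tool_rot: [[-1.0, -0.027, -0.0], [-0.027, 1.0, -0.0], [0.0, -0.0, -1.0]]
ft_force: [0.6, -0.1, -2.1]
opening: 0.0414
grip_force: 45.0
```

Emit:
{"name": "apply_moves", "arguments": {"rows": [{"x": -0.08, "y": 0, "z": 0, "ax": 0, "ay": 0, "az": 0, "jaw": 3.5}, {"x": -0.15, "y": 0, "z": 0, "ax": 0, "ay": 0, "az": 0, "jaw": 3.5}, {"x": -0.15, "y": 0, "z": 0, "ax": 0, "ay": 0, "az": 0, "jaw": 3.5}, {"x": -0.15, "y": 0, "z": 0, "ax": 0, "ay": 0, "az": 0, "jaw": 3.5}]}}

```text
clock: 8.27
ee_pos: [0.4763, 0.1742, 0.0512]
tool_rot: [[-1.0, -0.027, -0.0], [-0.027, 1.0, -0.0], [0.0, -0.0, -1.0]]
ft_force: [0.3, 0.3, -1.6]
opening: 0.0418
grip_force: 45.0
```

Emit:
{"name": "apply_moves", "arguments": {"rows": [{"x": -0.08, "y": 0, "z": 0, "ax": 0, "ay": 0, "az": 0, "jaw": 3.5}, {"x": -0.15, "y": 0, "z": 0, "ax": 0, "ay": 0, "az": 0, "jaw": 3.5}, {"x": -0.15, "y": 0, "z": 0, "ax": 0, "ay": 0, "az": 0, "jaw": 3.5}, {"x": -0.15, "y": 0, "z": 0, "ax": 0, "ay": 0, "az": 0, "jaw": 3.5}]}}

```text
clock: 8.6
ee_pos: [0.4779, 0.1743, 0.0513]
tool_rot: [[-1.0, -0.027, -0.0], [-0.027, 1.0, -0.0], [0.0, -0.0, -1.0]]
ft_force: [-0.4, -0.5, -2.4]
opening: 0.0414
grip_force: 45.0
```

Emit:
{"name": "apply_moves", "arguments": {"rows": [{"x": -0.08, "y": 0, "z": 0, "ax": 0, "ay": 0, "az": 0, "jaw": 3.5}, {"x": -0.15, "y": 0, "z": 0, "ax": 0, "ay": 0, "az": 0, "jaw": 3.5}, {"x": -0.15, "y": 0, "z": 0, "ax": 0, "ay": 0, "az": 0, "jaw": 3.5}, {"x": -0.15, "y": 0, "z": 0, "ax": 0, "ay": 0, "az": 0, "jaw": 3.5}]}}

```text
clock: 8.93
ee_pos: [0.4794, 0.1743, 0.0513]
tool_rot: [[-1.0, -0.027, -0.0], [-0.027, 1.0, -0.0], [0.0, -0.0, -1.0]]
ft_force: [-1.1, -0.9, -2.1]
opening: 0.0415
grip_force: 45.0
```

Emit:
{"name": "apply_moves", "arguments": {"rows": [{"x": -0.05, "y": 0, "z": 0, "ax": 0, "ay": 0, "az": 0, "jaw": 3.5}, {"x": -0.1, "y": 0, "z": 0, "ax": 0, "ay": 0, "az": 0, "jaw": 3.5}, {"x": -0.1, "y": 0, "z": 0, "ax": 0, "ay": 0, "az": 0, "jaw": 3.5}, {"x": -0.1, "y": 0, "z": 0, "ax": 0, "ay": 0, "az": 0, "jaw": 3.5}]}}

```text
clock: 9.27
ee_pos: [0.4803, 0.1744, 0.0513]
tool_rot: [[-1.0, -0.027, -0.0], [-0.027, 1.0, -0.0], [0.0, -0.0, -1.0]]
ft_force: [0.3, -0.1, -2.1]
opening: 0.0416
grip_force: 45.0
```

Emit:
{"name": "apply_moves", "arguments": {"rows": [{"x": -0.05, "y": 0, "z": 0, "ax": 0, "ay": 0, "az": 0, "jaw": 3.5}, {"x": -0.12, "y": 0, "z": 0, "ax": 0, "ay": 0, "az": 0, "jaw": 3.5}, {"x": -0.12, "y": 0, "z": 0, "ax": 0, "ay": 0, "az": 0, "jaw": 3.5}, {"x": -0.12, "y": 0, "z": 0, "ax": 0, "ay": 0, "az": 0, "jaw": 3.5}]}}

```text
clock: 9.6
ee_pos: [0.4816, 0.1744, 0.0513]
tool_rot: [[-1.0, -0.027, -0.0], [-0.027, 1.0, -0.0], [0.0, -0.0, -1.0]]
ft_force: [-0.9, 0.1, -2.6]
opening: 0.0419
grip_force: 45.0
```

Emit:
{"name": "apply_moves", "arguments": {"rows": [{"x": -0.05, "y": 0, "z": 0, "ax": 0, "ay": 0, "az": 0, "jaw": 3.5}, {"x": -0.12, "y": 0, "z": 0, "ax": 0, "ay": 0, "az": 0, "jaw": 3.5}, {"x": -0.12, "y": 0, "z": 0, "ax": 0, "ay": 0, "az": 0, "jaw": 3.5}, {"x": -0.12, "y": 0, "z": 0, "ax": 0, "ay": 0, "az": 0, "jaw": 3.5}]}}

```text
clock: 9.93
ee_pos: [0.4827, 0.1744, 0.0512]
tool_rot: [[-1.0, -0.027, -0.0], [-0.027, 1.0, -0.0], [0.0, -0.0, -1.0]]
ft_force: [-0.2, 0.5, -3.1]
opening: 0.0413
grip_force: 45.0
```

Emit:
{"name": "apply_moves", "arguments": {"rows": [{"x": -0.05, "y": 0, "z": 0, "ax": 0, "ay": 0, "az": 0, "jaw": 3.5}, {"x": -0.12, "y": 0, "z": 0, "ax": 0, "ay": 0, "az": 0, "jaw": 3.5}, {"x": -0.12, "y": 0, "z": 0, "ax": 0, "ay": 0, "az": 0, "jaw": 3.5}, {"x": -0.12, "y": 0, "z": 0, "ax": 0, "ay": 0, "az": 0, "jaw": 3.5}]}}

```text
clock: 10.27
ee_pos: [0.4836, 0.1744, 0.0512]
tool_rot: [[-1.0, -0.027, -0.001], [-0.027, 1.0, -0.0], [0.001, -0.0, -1.0]]
ft_force: [-2.5, -0.8, -1.1]
opening: 0.0415
grip_force: 45.0
```

Contact felt at x≈0.483, so c≈10 mm. I'll back off 0.5 mm and begin the tilt about the tow bar at the keeper's edge.

Emit:
{"name": "apply_moves", "arguments": {"rows": [{"x": 0.05, "y": 0, "z": 0, "ax": 0, "ay": 0, "az": 0, "jaw": 3.5}, {"x": 0.0, "y": 0, "z": -0.21, "ax": 0, "ay": 0.02, "az": 0, "jaw": 3.5}, {"x": -0.05, "y": 0, "z": -0.42, "ax": 0, "ay": 0.04, "az": 0, "jaw": 3.5}, {"x": -0.05, "y": 0, "z": -0.42, "ax": 0, "ay": 0.04, "az": 0, "jaw": 3.5}, {"x": -0.05, "y": 0, "z": -0.42, "ax": 0, "ay": 0.04, "az": 0, "jaw": 3.5}]}}

```text
clock: 10.68
ee_pos: [0.4843, 0.1744, 0.0553]
tool_rot: [[-0.999, -0.027, -0.04], [-0.027, 1.0, -0.001], [0.04, -0.0, -0.999]]
ft_force: [-2.7, 0.4, -0.6]
opening: 0.0417
grip_force: 45.0
```

Emit:
{"name": "apply_moves", "arguments": {"rows": [{"x": 0.07, "y": 0, "z": 0, "ax": 0, "ay": 0, "az": 0, "jaw": 3.5}, {"x": 0.05, "y": 0, "z": -0.2, "ax": 0, "ay": 0.02, "az": 0, "jaw": 3.5}, {"x": 0.02, "y": 0, "z": -0.42, "ax": 0, "ay": 0.04, "az": 0, "jaw": 3.5}, {"x": -0.02, "y": 0, "z": -0.63, "ax": 0, "ay": 0.06, "az": 0, "jaw": 3.5}, {"x": -0.02, "y": 0, "z": -0.63, "ax": 0, "ay": 0.06, "az": 0, "jaw": 3.5}, {"x": -0.02, "y": 0, "z": -0.63, "ax": 0, "ay": 0.06, "az": 0, "jaw": 3.5}]}}

```text
clock: 11.18
ee_pos: [0.4849, 0.1744, 0.0615]
tool_rot: [[-0.995, -0.027, -0.099], [-0.027, 1.0, -0.003], [0.099, -0.0, -0.995]]
ft_force: [-1.9, 0.5, -1.8]
opening: 0.0418
grip_force: 45.0
```

Emit:
{"name": "apply_moves", "arguments": {"rows": [{"x": 0.1, "y": 0, "z": 0, "ax": 0, "ay": 0, "az": 0, "jaw": 3.5}, {"x": 0.06, "y": 0, "z": -0.26, "ax": 0, "ay": 0.025, "az": 0, "jaw": 3.5}, {"x": 0.02, "y": 0, "z": -0.52, "ax": 0, "ay": 0.05, "az": 0, "jaw": 3.5}, {"x": -0.03, "y": 0, "z": -0.78, "ax": 0, "ay": 0.075, "az": 0, "jaw": 3.5}, {"x": -0.08, "y": 0, "z": -1.04, "ax": 0, "ay": 0.1, "az": 0, "jaw": 3.5}, {"x": -0.08, "y": 0, "z": -1.04, "ax": 0, "ay": 0.1, "az": 0, "jaw": 3.5}, {"x": -0.08, "y": 0, "z": -1.04, "ax": 0, "ay": 0.1, "az": 0, "jaw": 3.5}, {"x": -0.08, "y": 0, "z": -1.04, "ax": 0, "ay": 0.1, "az": 0, "jaw": 3.5}]}}

```text
clock: 11.85
ee_pos: [0.4864, 0.1744, 0.0718]
tool_rot: [[-0.98, -0.027, -0.198], [-0.027, 1.0, -0.006], [0.198, -0.0, -0.98]]
ft_force: [-0.5, 0.1, -2.9]
opening: 0.0415
grip_force: 45.0
```

```bash
python3 - <<'E'
from h import *
c=cams.capture("wrist");w=c["img"];c2=cams.capture("scene");s=c2["img"]
p=[396,197]
b=cv2.resize(s[p[1]-50:p[1]+70,p[0]-50:p[0]+50],(333,400),interpolation=2)
cv2.imwrite("pics/w5.png",np.hstack([w[0:400,180:460],b])[:,:,::-1])
s=telemetry.state();print(s["ee_pos"],s["ft_force"],s["joint_positions"].round(1))
E
```

```text
[0.48629423 0.1745253  0.07194214] [ 0.92907958  0.59123872 -2.8339546 ] [-38.7  25.1  19.1 110.  -13.8  57.9  79.6]
```

View pics/w5.png

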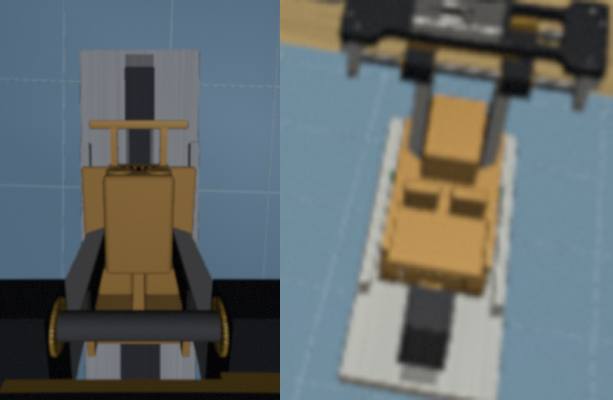

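Picture: the bumper bar now lies above the lip and post (v≈124, in front of the dark block), the nose is up, and no contact force shows. Drawing out noseward.

Emit:
{"name": "apply_moves", "arguments": {"rows": [{"x": 0.29, "y": 0, "z": 0.06, "ax": 0, "ay": 0, "az": 0, "jaw": 3.5}, {"x": 0.59, "y": 0, "z": 0.12, "ax": 0, "ay": 0, "az": 0, "jaw": 3.5}, {"x": 0.88, "y": 0, "z": 0.18, "ax": 0, "ay": 0, "az": 0, "jaw": 3.5}, {"x": 1.18, "y": 0, "z": 0.24, "ax": 0, "ay": 0, "az": 0, "jaw": 3.5}, {"x": 1.47, "y": 0, "z": 0.3, "ax": 0, "ay": 0, "az": 0, "jaw": 3.5}, {"x": 1.47, "y": 0, "z": 0.3, "ax": 0, "ay": 0, "az": 0, "jaw": 3.5}]}}

```text
clock: 12.45
ee_pos: [0.471, 0.1741, 0.0721]
tool_rot: [[-0.98, -0.027, -0.199], [-0.027, 1.0, -0.005], [0.199, 0.0, -0.98]]
ft_force: [-0.1, -1.0, -2.5]
opening: 0.0419
grip_force: 45.0
```

Emit:
{"name": "apply_moves", "arguments": {"rows": [{"x": 0.39, "y": 0, "z": 0.08, "ax": 0, "ay": 0, "az": 0, "jaw": 3.5}, {"x": 0.78, "y": 0, "z": 0.16, "ax": 0, "ay": 0, "az": 0, "jaw": 3.5}, {"x": 1.18, "y": 0, "z": 0.24, "ax": 0, "ay": 0, "az": 0, "jaw": 3.5}, {"x": 1.57, "y": 0, "z": 0.32, "ax": 0, "ay": 0, "az": 0, "jaw": 3.5}, {"x": 1.96, "y": 0, "z": 0.4, "ax": 0, "ay": 0, "az": 0, "jaw": 3.5}, {"x": 2.35, "y": 0, "z": 0.48, "ax": 0, "ay": 0, "az": 0, "jaw": 3.5}, {"x": 2.84, "y": 0, "z": 0.58, "ax": 0, "ay": 0, "az": 0, "jaw": 3.5}, {"x": 2.84, "y": 0, "z": 0.58, "ax": 0, "ay": 0, "az": 0, "jaw": 3.5}, {"x": 2.84, "y": 0, "z": 0.58, "ax": 0, "ay": 0, "az": 0, "jaw": 3.5}]}}

```text
clock: 13.2
ee_pos: [0.4426, 0.1734, 0.0721]
tool_rot: [[-0.98, -0.027, -0.199], [-0.027, 1.0, -0.005], [0.199, 0.0, -0.98]]
ft_force: [0.4, 0.2, -3.7]
opening: 0.042
grip_force: 45.0
```

Emit:
{"name": "apply_moves", "arguments": {"rows": [{"x": 0.04, "y": 0, "z": -0.2, "ax": 0, "ay": 0, "az": 0, "jaw": 3.5}, {"x": 0.08, "y": 0, "z": -0.39, "ax": 0, "ay": 0, "az": 0, "jaw": 3.5}, {"x": 0.16, "y": 0, "z": -0.8, "ax": 0, "ay": 0, "az": 0, "jaw": 3.5}, {"x": 0.16, "y": 0, "z": -0.8, "ax": 0, "ay": 0, "az": 0, "jaw": 3.5}]}}

```text
clock: 13.53
ee_pos: [0.4433, 0.1734, 0.0809]
tool_rot: [[-0.98, -0.027, -0.198], [-0.027, 1.0, -0.005], [0.198, 0.0, -0.98]]
ft_force: [0.6, -0.5, -2.3]
opening: 0.0415
grip_force: 45.0
```

Emit:
{"name": "apply_moves", "arguments": {"rows": [{"x": 0.3, "y": 0, "z": -1.5, "ax": 0, "ay": 0, "az": 0, "jaw": 3.5}, {"x": 0.7, "y": 0, "z": -3.5, "ax": 0, "ay": 0, "az": 0, "jaw": 3.5}, {"x": 1.1, "y": 0, "z": -5.5, "ax": 0, "ay": 0, "az": 0, "jaw": 3.5}, {"x": 1.5, "y": 0, "z": -7.5, "ax": 0, "ay": 0, "az": 0, "jaw": 3.5}, {"x": 1.8, "y": 0, "z": -8.8, "ax": 0, "ay": 0, "az": 0, "jaw": 3.5}, {"x": 1.8, "y": 0, "z": -8.8, "ax": 0, "ay": -0.04, "az": 0, "jaw": 3.5}, {"x": 1.8, "y": 0, "z": -8.8, "ax": 0, "ay": -0.1, "az": 0, "jaw": 3.5}, {"x": 1.8, "y": 0, "z": -8.8, "ax": 0, "ay": -0.16, "az": 0, "jaw": 3.5}, {"x": 1.8, "y": 0, "z": -8.8, "ax": 0, "ay": -0.2, "az": 0, "jaw": 3.5}, {"x": 1.8, "y": 0, "z": -8.8, "ax": 0, "ay": -0.2, "az": 0, "jaw": 3.5}, {"x": 1.8, "y": 0, "z": -8.8, "ax": 0, "ay": -0.2, "az": 0, "jaw": 3.5}]}}

```text
clock: 14.45
ee_pos: [0.4422, 0.1736, 0.1704]
tool_rot: [[-1.0, -0.028, -0.001], [-0.028, 1.0, 0.001], [0.001, 0.001, -1.0]]
ft_force: [0.3, -0.3, -1.6]
opening: 0.0414
grip_force: 45.0
```

Emit:
{"name": "apply_moves", "arguments": {"rows": [{"x": -0.3, "y": -1.5, "z": 0, "ax": 0, "ay": 0, "az": -0.01, "jaw": 3.5}, {"x": -0.8, "y": -4.5, "z": 0, "ax": 0, "ay": 0, "az": -0.03, "jaw": 3.5}, {"x": -1.4, "y": -7.5, "z": 0, "ax": 0, "ay": 0, "az": -0.05, "jaw": 3.5}, {"x": -2, "y": -11, "z": 0, "ax": 0, "ay": 0, "az": -0.07, "jaw": 3.5}, {"x": -2.6, "y": -14.5, "z": 0, "ax": 0, "ay": 0, "az": -0.09, "jaw": 3.5}, {"x": -3.3, "y": -18, "z": 0, "ax": 0, "ay": 0, "az": -0.11, "jaw": 3.5}, {"x": -3.9, "y": -21.5, "z": 0, "ax": 0, "ay": 0, "az": -0.13, "jaw": 3.5}, {"x": -4.5, "y": -25, "z": 0, "ax": 0, "ay": 0, "az": -0.15, "jaw": 3.5}, {"x": -5.2, "y": -28.5, "z": 0, "ax": 0, "ay": 0, "az": -0.18, "jaw": 3.5}, {"x": -5.8, "y": -32, "z": 0, "ax": 0, "ay": 0, "az": -0.2, "jaw": 3.5}, {"x": -6.3, "y": -34.5, "z": 0, "ax": 0, "ay": 0, "az": -0.22, "jaw": 3.5}, {"x": -6.6, "y": -36, "z": 0, "ax": 0, "ay": 0, "az": -0.234, "jaw": 3.5}, {"x": -6.7, "y": -36.7, "z": 0, "ax": 0, "ay": 0, "az": -0.234, "jaw": 3.5}, {"x": -6.7, "y": -36.7, "z": 0, "ax": 0, "ay": 0, "az": -0.234, "jaw": 3.5}, {"x": -6.7, "y": -36.7, "z": 0, "ax": 0, "ay": 0, "az": -0.234, "jaw": 3.5}]}}

```text
clock: 15.7
ee_pos: [0.5195, -0.1914, 0.1696]
tool_rot: [[-0.966, -0.257, -0.001], [-0.257, 0.966, 0.0], [0.001, 0.001, -1.0]]
ft_force: [1.1, 0.2, -3.4]
opening: 0.0413
grip_force: 45.0
```

```bash
python3 - <<'E'
from h import *
c=cams.capture("wrist");w=c["img"];c2=cams.capture("scene");s=c2["img"]
b=cv2.resize(s[120:270,180:330],(400,400),interpolation=2)
cv2.imwrite("pics/w6.png",np.hstack([w[0:400,120:520],b])[:,:,::-1])
s=telemetry.state();print(s["ee_pos"],s["ft_force"],s["tool_rot"].round(3).tolist())
a=np.radians(15)
P=[[.5473+x*np.cos(a)-y*np.sin(a),-.1839+x*np.sin(a)+y*np.cos(a),.016] for x,y in((-.13,-.09),(-.13,.09),(.13,.09),(.13,-.09))]
print((proj(c,P)-[120,0]).round(0).tolist())
E
```

```text
[ 0.51958835 -0.19041001  0.16981552] [-0.11942711 -0.03673849 -2.55388236] [[-0.966, -0.259, -0.001], [-0.259, 0.966, 0.001], [0.0, 0.001, -1.0]]
[[120.0, 98.0], [276.0, 98.0], [262.0, 294.0], [134.0, 295.0]]
```

View pics/w6.png

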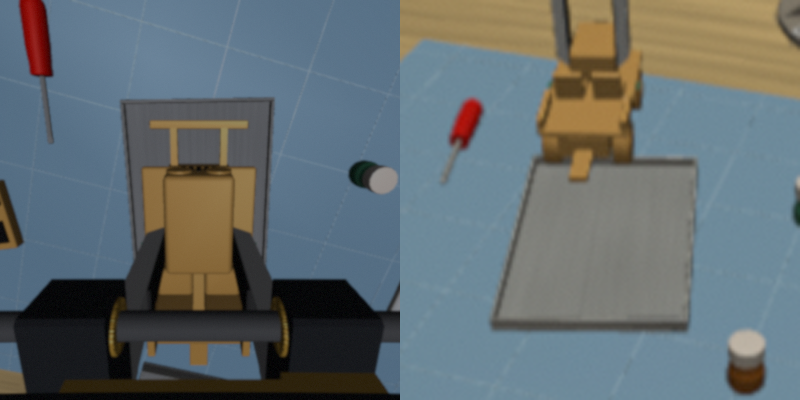

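Picture: the car is parallel to the tray, and the tray's front edge at v≈100 (u 122–272) is where predicted. Lowering.

Emit:
{"name": "apply_moves", "arguments": {"rows": [{"x": 0, "y": 0, "z": 1, "ax": 0, "ay": 0, "az": 0, "jaw": 3.5}, {"x": 0, "y": 0, "z": 3, "ax": 0, "ay": 0, "az": 0, "jaw": 3.5}, {"x": 0, "y": 0, "z": 5, "ax": 0, "ay": 0, "az": 0, "jaw": 3.5}, {"x": 0, "y": 0, "z": 7, "ax": 0, "ay": 0, "az": 0, "jaw": 3.5}, {"x": 0, "y": 0, "z": 9, "ax": 0, "ay": 0, "az": 0, "jaw": 3.5}, {"x": 0, "y": 0, "z": 10.5, "ax": 0, "ay": 0, "az": 0, "jaw": 3.5}, {"x": 0, "y": 0, "z": 11.5, "ax": 0, "ay": 0, "az": 0, "jaw": 3.5}, {"x": 0, "y": 0, "z": 12, "ax": 0, "ay": 0, "az": 0, "jaw": 3.5}, {"x": 0, "y": 0, "z": 12, "ax": 0, "ay": 0, "az": 0, "jaw": 3.5}, {"x": 0, "y": 0, "z": 12, "ax": 0, "ay": 0, "az": 0, "jaw": 3.5}]}}

```text
clock: 16.63
ee_pos: [0.5197, -0.1917, 0.0503]
tool_rot: [[-0.966, -0.258, 0.0], [-0.258, 0.966, -0.0], [-0.0, -0.0, -1.0]]
ft_force: [-0.3, -0.4, -2.3]
opening: 0.0416
grip_force: 45.0
```

Emit:
{"name": "apply_moves", "arguments": {"rows": [{"x": 0, "y": 0, "z": 0.1, "ax": 0, "ay": 0, "az": 0, "jaw": 3.5}, {"x": 0, "y": 0, "z": 0.2, "ax": 0, "ay": 0, "az": 0, "jaw": 3.5}, {"x": 0, "y": 0, "z": 0.3, "ax": 0, "ay": 0, "az": 0, "jaw": 3.5}, {"x": 0, "y": 0, "z": 0.35, "ax": 0, "ay": 0, "az": 0, "jaw": 3.5}, {"x": 0, "y": 0, "z": 0.4, "ax": 0, "ay": 0, "az": 0, "jaw": 3.5}, {"x": 0, "y": 0, "z": 0.4, "ax": 0, "ay": 0, "az": 0, "jaw": 3.5}, {"x": 0, "y": 0, "z": 0.4, "ax": 0, "ay": 0, "az": 0, "jaw": 3.5}]}}

```text
clock: 17.22
ee_pos: [0.5196, -0.1917, 0.046]
tool_rot: [[-0.966, -0.258, 0.0], [-0.258, 0.966, -0.0], [-0.0, -0.0, -1.0]]
ft_force: [-0.2, -0.9, -3.6]
opening: 0.0417
grip_force: 45.0
```

Emit:
{"name": "apply_moves", "arguments": {"rows": [{"x": 0, "y": 0, "z": 0.05, "ax": 0, "ay": 0, "az": 0, "jaw": 3.5}, {"x": 0, "y": 0, "z": 0.1, "ax": 0, "ay": 0, "az": 0, "jaw": 3.5}, {"x": 0, "y": 0, "z": 0.13, "ax": 0, "ay": 0, "az": 0, "jaw": 3.5}, {"x": 0, "y": 0, "z": 0.13, "ax": 0, "ay": 0, "az": 0, "jaw": 3.5}, {"x": 0, "y": 0, "z": 0.13, "ax": 0, "ay": 0, "az": 0, "jaw": 3.5}]}}

```text
clock: 17.63
ee_pos: [0.5195, -0.1917, 0.0446]
tool_rot: [[-0.966, -0.258, -0.0], [-0.258, 0.966, -0.0], [0.0, -0.0, -1.0]]
ft_force: [0.3, -0.3, -2.6]
opening: 0.0413
grip_force: 45.0
```

Emit:
{"name": "apply_moves", "arguments": {"rows": [{"x": 0, "y": 0, "z": 0.05, "ax": 0, "ay": 0, "az": 0, "jaw": 3.5}, {"x": 0, "y": 0, "z": 0.1, "ax": 0, "ay": 0, "az": 0, "jaw": 3.5}, {"x": 0, "y": 0, "z": 0.1, "ax": 0, "ay": 0, "az": 0, "jaw": 3.5}, {"x": 0, "y": 0, "z": 0.1, "ax": 0, "ay": 0, "az": 0, "jaw": 3.5}]}}

```text
clock: 17.97
ee_pos: [0.5196, -0.1918, 0.0444]
tool_rot: [[-0.966, -0.258, 0.0], [-0.258, 0.966, 0.0], [-0.0, 0.0, -1.0]]
ft_force: [-5.0, 2.4, 14.0]
opening: 0.0417
grip_force: 45.0
```

Landed (about 16 N). Ease up slightly, open, and retreat.

Emit:
{"name": "apply_moves", "arguments": {"rows": [{"x": 0, "y": 0, "z": -0.07, "ax": 0, "ay": 0, "az": 0, "jaw": 3.5}, {"x": 0, "y": 0, "z": -0.07, "ax": 0, "ay": 0, "az": 0, "jaw": 3.5}, {"x": 0, "y": 0, "z": -0.07, "ax": 0, "ay": 0, "az": 0, "jaw": 4.4}, {"x": 0, "y": 0, "z": -0.07, "ax": 0, "ay": 0, "az": 0, "jaw": 5}, {"x": 0, "y": 0, "z": -0.07, "ax": 0, "ay": 0, "az": 0, "jaw": 6}, {"x": 0, "y": 0, "z": -0.07, "ax": 0, "ay": 0, "az": 0, "jaw": 6.2}, {"x": 0, "y": 0, "z": -0.07, "ax": 0, "ay": 0, "az": 0, "jaw": 6.2}], "force": 10}}

```text
clock: 18.55
ee_pos: [0.5196, -0.1917, 0.0443]
tool_rot: [[-0.966, -0.258, -0.0], [-0.258, 0.966, -0.0], [0.0, -0.0, -1.0]]
ft_force: [-0.1, -0.5, -0.0]
opening: 0.0617
grip_force: 0.0
```

Emit:
{"name": "apply_moves", "arguments": {"rows": [{"x": 0, "y": 0, "z": -0.5, "ax": 0, "ay": 0, "az": 0, "jaw": 6.2}, {"x": 0, "y": 0, "z": -2, "ax": 0, "ay": 0, "az": 0, "jaw": 6.2}, {"x": 0, "y": 0, "z": -5, "ax": 0, "ay": 0, "az": 0, "jaw": 6.2}, {"x": 0, "y": 0, "z": -9, "ax": 0, "ay": 0, "az": 0, "jaw": 6.2}, {"x": 0, "y": 0, "z": -13, "ax": 0, "ay": 0, "az": 0, "jaw": 6.2}, {"x": 0, "y": 0, "z": -16, "ax": 0, "ay": 0, "az": 0, "jaw": 6.2}, {"x": 0, "y": 0, "z": -16, "ax": 0, "ay": 0, "az": 0, "jaw": 6.2}, {"x": 0, "y": 0, "z": -16, "ax": 0, "ay": 0, "az": 0, "jaw": 6.2}]}}

```text
clock: 19.22
ee_pos: [0.5204, -0.1919, 0.2063]
tool_rot: [[-0.966, -0.258, 0.004], [-0.258, 0.966, 0.0], [-0.003, -0.001, -1.0]]
ft_force: [0.4, 0.2, -0.1]
opening: 0.0621
grip_force: 0.0
```

```bash
python3 - <<'E'
from h import *
c=cams.capture("wrist");w=c["img"];c2=cams.capture("scene");s=c2["img"]
b=cv2.resize(s[120:270,180:330],(400,400),interpolation=2)
cv2.imwrite("pics/w7.png",np.hstack([w[0:400,120:520],b])[:,:,::-1])
s=telemetry.state();print(s["ee_pos"],s["ft_force"],s["opening"],s["clock"])
E
```

```text
[ 0.51917196 -0.19145936  0.20397987] [ 0.19991916  0.41487437 -1.47717019] 0.06199312218112283 19.3167
```

View pics/w7.png

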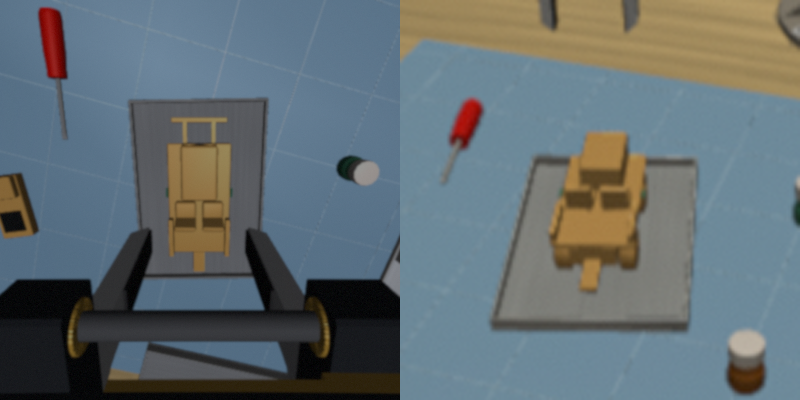

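The car stands level inside the tray (bumper at v≈120, tow bar end at v≈270, walls at v≈100 and 275), released and clear of the fingers. Handing in.

```bash
python3 -c "
from cell import robot
print(robot.job_done())"
```

```text
the job is handed in; nothing more can be done
None
```

The car was eased out and now stands on its four wheels in the tray, released, and the job is handed in (no verdict returned). On the first grasp attempt the fingertips pressed on the hood top with about 11 N, which may have counted as car-on-cradle force above the 10 N limit.

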